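# Fill the round bottle stand and put its cover on

## Task

Set the two loose amber bottles gently upright into the round stand with the other five, one in the middle and one in the gap in the ring, so that all seven stand on its floor; lower them in rather than dropping them, and do not tip any bottle over. Then put the grey cover on top, lying level on all seven caps with its skirt round them, and let go. Leave the tape roll, the white jar and the sanding block where they are.

Things in the scene. Friction and masses are not known exactly. Their poses are not given: they have to be found in the camera images.
- tub_floor (a point): Round open aluminium stand fixed to the bench, 50 mm high, 130 mm across outside, 124 inside. Point: centre of its inner floor, 4 mm above the bench. It just holds seven bottles: one in the middle, six round it, 5 mm to spare on the radius. Five stand in it at the start, 60 degrees apart, about 40 mm from the middle; the sixth place of the ring and the middle are empty. The ring's yaw varies.
- bottle_1_centre (a point): Closed cylindrical amber glass bottle, 98 mm high, 90 g: body 38 mm across with a slightly chamfered foot; sloping shoulder 54 to 62 mm above the foot; thin black cap 15 mm across, 64 to 98 mm above the foot. Point: on its axis, 49 mm above the foot; z up. One of the five that start in the stand, all loose there.
- bottle_2_centre (a point): Same bottle as bottle_1, also in the stand at the start; point half-way up (49 mm above the foot).
- bottle_3_centre (a point): Same bottle as bottle_1, also in the stand at the start; point half-way up (49 mm above the foot).
- bottle_4_centre (a point): Same bottle as bottle_1, also in the stand at the start; point half-way up (49 mm above the foot).
- bottle_5_centre (a point): Same bottle as bottle_1, also in the stand at the start; point half-way up (49 mm above the foot).
- bottle_6_centre (a point): Same bottle as bottle_1, but standing alone on the bench at the start; point 49 mm above the foot. Best gripped by the cap, fingertips 66 mm or more above the foot: in the stand the bodies nearly touch, and only between the caps is there room for fingers. There they fit best opening along a line midway between the directions of neighbouring caps.
- bottle_7_centre (a point): Same bottle as bottle_1, but standing alone on the bench at the start; point 49 mm above the foot. Best gripped by the cap, fingertips 66 mm or more above the foot: in the stand the bodies nearly touch, and only between the caps is there room for fingers. There they fit best opening along a line midway between the directions of neighbouring caps.
- cover_knob (a point): Shallow round grey plastic cover, 126 mm across, 150 g, lying open side down on the bench. Top plate 14 to 18 mm above its lower edge, skirt 120 mm across inside, black knob 24 mm across, 24 to 48 mm above the edge, on a thinner neck. Point: middle of the knob, 36 mm above the lower edge; z up. Seated on the seven caps, this point is 124 mm above the bench.
- masking_tape: Roll of masking tape lying on the bench, 100 mm across, 25 mm high; origin under its centre. To be left alone.
- white_jar: White screw jar, 69 mm across, 100 mm high; origin under its centre. To be left alone.
- sanding_block: Dark brown sanding block, 35x86x28 mm, long along its y; origin under its centre. To be left alone.
Things that resemble listed ones, but are neither listed nor needed, are in the scene too. What is shaped like the part that bears bottle_7_centre but pink is not meant.

How it is judged (in metres and radians):
On the way, in this order (a step that is already met when the one before it is completed fails the run):
1. one of the two loose bottles stands in the stand (((horizontal distance between bottle_6_centre and tub_floor below 0.046 m and height (world z) of bottle_6_centre between 0.049 and 0.057 m and angle between bottle_6_centre's own z axis and vertical below 0.08 rad) or (horizontal distance between bottle_7_centre and tub_floor below 0.046 m and height (world z) of bottle_7_centre between 0.049 and 0.057 m and angle between bottle_7_centre's own z axis and vertical below 0.08 rad))), for 0.2 s.
2. all seven bottles stand upright on the floor of the stand (horizontal distance between each of bottle_1_centre, bottle_2_centre, bottle_3_centre, bottle_4_centre, bottle_5_centre, bottle_6_centre, bottle_7_centre and tub_floor below 0.046 m and height (world z) of bottle_1_centre between 0.049 and 0.057 m and angle between each of bottle_1_centre, bottle_2_centre, bottle_3_centre, bottle_4_centre, bottle_5_centre, bottle_6_centre, bottle_7_centre's own z axis and vertical below 0.08 rad and height (world z) of bottle_2_centre between 0.049 and 0.057 m and height (world z) of bottle_3_centre between 0.049 and 0.057 m and height (world z) of bottle_4_centre between 0.049 and 0.057 m and height (world z) of bottle_5_centre between 0.049 and 0.057 m and height (world z) of bottle_6_centre between 0.049 and 0.057 m and height (world z) of bottle_7_centre between 0.049 and 0.057 m), for 0.2 s.
At the end, for the whole second after the job is handed in: All seven bottles stand upright (within 0.08 rad) in the stand, foot within 4 mm of its floor, and the cover lies on the caps, within 14 mm of the stand's axis, level within 0.05 rad, its knob's middle 120 to 128 mm above the bench; all at rest (all of step 2 and horizontal distance between cover_knob and tub_floor below 0.014 m and height (world z) of cover_knob between 0.12 and 0.128 m and angle between cover_knob's own z axis and vertical below 0.05 rad and linear speed of each of cover, bottle_6, bottle_7 below 0.03 m/s); the robot touches nothing.
It fails at once if a bottle tips over (leans more than 35 degrees) (angle between any of bottle_1_centre, bottle_2_centre, bottle_3_centre, bottle_4_centre, bottle_5_centre, bottle_6_centre, bottle_7_centre's own z axis and vertical above 0.6 rad).
It fails at once if a bottle is dropped or driven into the stand (over 0.6 m/s while within it) ((horizontal distance between bottle_6_centre and tub_floor below 0.046 m and height (world z) of bottle_6_centre below 0.085 m and linear speed of bottle_6 above 0.6 m/s) or (horizontal distance between bottle_7_centre and tub_floor below 0.046 m and height (world z) of bottle_7_centre below 0.085 m and linear speed of bottle_7 above 0.6 m/s)).
It fails at once if the tape roll, the white jar or the sanding block is moved more than 30 mm (distance of any of masking_tape, white_jar, sanding_block from where it was at the start of the episode above 0.03 m).
It also fails if it takes over 72 s, if anything falls off the work surface, if the arm or the gripper's body presses on something with over 40 N, if the wrist force passes 120 N, or if a joint passes its speed limit or range.

## Robot

A 6-joint arm with a two-finger parallel gripper is mounted at the origin on the work surface; the furniture and walls round the work are solid. World frame = base frame: x ahead of the robot, y to its left, z up, the work surface at z = 0. Lengths are in mm, angles in degrees, forces in N, time in s.
With the tool pointing down it reaches from about 275 to 725 mm from the base axis. Payload 15.9 kg.
Tool frame: the origin (TCP) lies at the very end of the fingers, on their centre line; the grasp point (between the pads) lies 19 mm behind it; z points along the fingers, y is the line along which they close (so a half turn about z gives the same grasp; the last joint's range is limited). The gripper opens to 85 mm and grips with 20 to 120 N. Pads are 22 mm wide; open, the fingers measure 114 mm over their backs; the gripper's body (76 mm by 85 mm) begins 54 mm behind the grasp point. The pads swing forward as they close: fully open they stand 13 mm farther back than shut.
Start: joints at [68.239, 12.198, -1.971, 75.831, 0, 90], TCP at [185.36, 464.357, 231.306] pointing down, gripper open.
Joint ranges: [-170.91, 170.91], [-42.67, 98.43], [-65.05, 77.54], [-120.47, 116.71], [-90, 82.35], [-180, 180]. Speed limits (degrees/s): [108.29, 108.29, 136.94, 147.25, 180, 180].

## Interface

Orientations are given as a 3x3 rotation matrix whose columns are the frame's x, y, z axes.
In Python, from workcell import r gives the robot as it stands.
- The arm moves only by the tool servo_tool, never from a script. Its argument "commands" is text: rows parted by semicolons, each of 6 numbers parted by spaces: the shift along the tool's x, y, z in units of 50 mm (1.0 is 50 mm), then the turn, a rotation vector about the tool's x, y, z in units of 8 degrees (1.0 is 8 degrees). A call has 1 to 5 rows; each row shifts and turns the commanded pose from where the row before left it, along the tool's axes as they then stand; what a row does not reach is not made up. A row lasts 1/10 s, in which the tool goes at most 50 mm and 8.59 degrees, less where a joint would pass 70% of its speed; a pose out of reach is approached as far as the arm can. A call is refused whole if a number of a shift passes 1 or a number of a turn 1, either way. A call with a gripper value outside its range is refused whole. "claw" is the opening, from -1 (shut) to 1 (fully open), so that 0 is half open, set as the call begins (left out, the last holds). The fingers move at their own pace and stop on an object; "force" is the grip in N (left out, the last holds). Time passes only in rows, so rows that do not move let the fingers close. It gives the time, the measured TCP pose, the force, the opening and the grip force at its end, in the units of the state.
- r.read_state(): the state, without advancing time (a new reading comes with each control period).
- r.capture(name): name is "side" or "top"; returns the picture (480x640x3 uint8, red, green, blue); there is no depth.
- r.camera_model(name): a dict with "mtx" (3x3 intrinsics, pixels), "eye" and "orientation" of the camera in the world. Camera axes: x right, y down, z forward; pixel columns grow to the right and rows downward; lengths in mm; the calibration is good to about 2 mm. A picture is of the moment at which its call begins. camera_model takes no time and is no camera call.
- r.sign_off(): hands the job in; it is judged then, once.
Trained networks look in the newest picture that a camera, given by its name, has taken for a name from the list of things; names that differ only in an ending like _2 or _b are one class to them, and where a whole thing is asked for, a point or a joint stands for the part that bears it (a point fixed in the world has none). Each returns a list of dicts, best first, with "conf" (0 to 1); they miss things now and then, are a little off and sometimes report something else, mostly with a low value. They report only what shows in the picture. A call takes as long as a camera call. They do not tell look-alikes from the thing itself.
- r.boxes_of(camera, thing): "rect" ([left, top, right, bottom] in pixels, round what is visible of it).
- r.spot_point(camera, thing): "uv" ([column, row] in pixels: a listed point, or the origin of a listed thing).
The state is a dict: "clock": time; "qpos": joint angles; "dq": joint speeds; "joint_torque": joint torques, N m; "ee_pos": TCP position; "ee_rot": TCP orientation; "force": force on the tool from outside, world axes, zero at the start; "wrist_torque": the same for the moment, N m; "opening": finger opening in mm; "grip_force": force on a finger pad.
Only numpy, scipy, OpenCV 4.12 (cv2) and the standard library are available. Lean on these libraries where they do the work, as an engineer would, in place of code of your own. Each camera call takes 0.05 s, during which the arm holds its last target. There are 200 camera calls.

## Working session

There is one attempt and no reset: what is moved stays moved. The work goes in short steps, Python scripts to look and compute and a tool call to move; the robot and the scene stay as the last step left them, time stands still between calls to the robot, and variables do not carry over. Pictures are saved under pics/ and viewed, at most 10 in all, crops included, and the job is handed in when it is done.

Besides the shell and the picture viewer there is one more tool, called after "Request:" by a JSON object that holds its "name" and its "arguments", one argument or row to a line. servo_tool: Moves the arm, as the interface text tells. Its arguments: {"type":"object","properties":{"commands":{"type":"string"},"claw":{"type":"number"},"force":{"type":"number"}},"required":["commands"]}

```bash
ls; mkdir -p pics
cat > h.py <<'E'
import numpy as np, cv2
from workcell import r
def ray(cam,uv):
    m=r.camera_model(cam); K=np.array(m['mtx']);R=np.array(m['orientation'])
    d=R@np.linalg.inv(K)@np.array([uv[0],uv[1],1.]); return np.array(m['eye'],float),d
def atz(cam,uv,z):
    e,d=ray(cam,uv); return e+d*(z-e[2])/d[2]
def proj(cam,p):
    m=r.camera_model(cam); c=np.array(m['orientation']).T@(np.array(p,float)-np.array(m['eye'])); q=np.array(m['mtx'])@c; return q[:2]/q[2]
def snap(cam,name):
    im=r.capture(cam); cv2.imwrite('pics/'+name,cv2.cvtColor(im,cv2.COLOR_RGB2BGR)); return im
E
python3 - <<'E'
from h import *
np.set_printoptions(precision=1,suppress=True)
Z={'tub_floor':4,'bottle_6_centre':49,'cover_knob':36,'masking_tape':0,'white_jar':0,'sanding_block':0}
for c in ['top','side']:
    snap(c,c+'0.png'); print(c,np.array(r.camera_model(c)['eye']))
    for t,z in Z.items():
        for d in r.spot_point(c,t): print(t,round(d['conf'],2),np.array(d['uv']),atz(c,d['uv'],z), atz(c,d['uv'],53) if 'bott' in t else '')
s=r.read_state();print(s['clock'],s['ee_pos'],s['ee_rot'],s['opening'])
E
```

```text
pics
top [ 348.8   84.2 1398.9]
tub_floor 0.97 [349.7 229.3] [528.7  38.7   4. ] 
bottle_6_centre 0.81 [292.1 218.1] [550.9 175.4  49. ] [550.3 175.2  53. ]
cover_knob 0.96 [467.  254.3] [ 462.3 -236.4   36. ] 
masking_tape 0.7 [496.7 188.5] [ 626.3 -323.     0. ] 
masking_tape 0.18 [365.8 224.5] [540.6  -0.8   0. ] 
white_jar 0.64 [202.  235.4] [518.  398.1   0. ] 
sanding_block 0.87 [422.  189.1] [ 626.7 -139.9    0. ] 
side [ 315.8 -788.5  648.4]
tub_floor 0.59 [322.6 269.1] [524.7  43.6   4. ] 
bottle_6_centre 0.67 [322.3 221.4] [555.6 178.9  49. ] [554.  172.4  53. ]
cover_knob 0.76 [325.5 350.7] [ 463.7 -231.3   36. ] 
masking_tape 0.68 [427.9 391.6] [ 620.6 -326.1    0. ] 
white_jar 0.98 [296.6 201.1] [528.5 385.4   0. ] 
white_jar 0.67 [327.9 195.1] [626.9 402.6   0. ] 
sanding_block 0.68 [392.1 322.2] [ 621.2 -153.     0. ] 
0.7 [185.4 464.4 231.3] [[-0.9  0.4 -0. ]
 [ 0.4  0.9 -0. ]
 [ 0.  -0.  -1. ]] 85.63285126111451
```

View pics/top0.png

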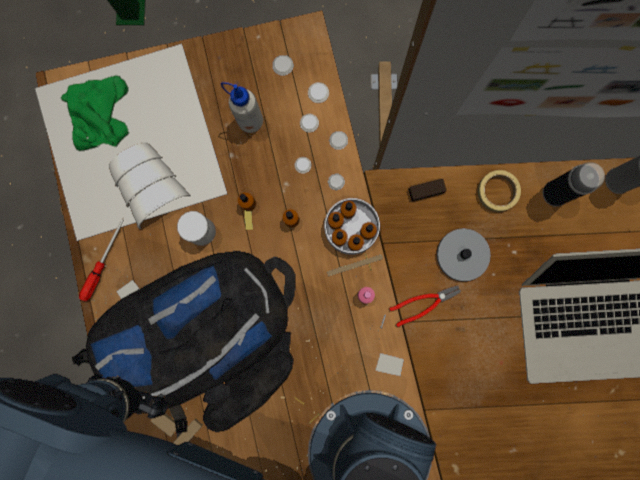

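View pics/side0.png

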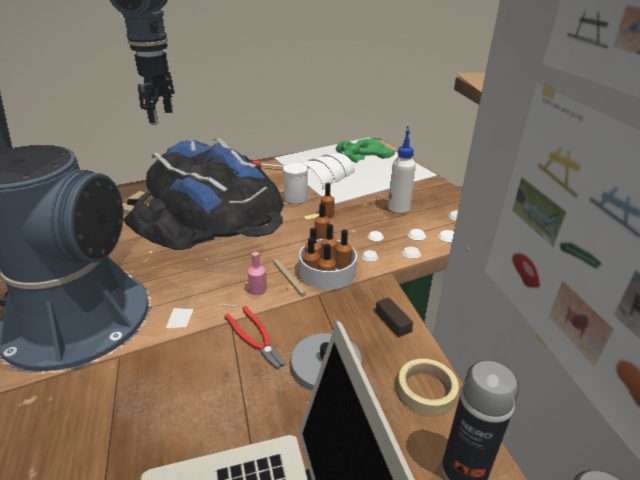

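The top view shows loose bottles at about (291,217) and (246,202). The stand is at (352,226), the cover at (465,255) and the pink look-alike at (366,296). I'll zoom in on the caps.

Run:
```python
from h import *
im=cv2.imread('pics/top0.png'); c=im[175:275,225:385]; cv2.imwrite('pics/z0.png',cv2.resize(c,None,fx=5,fy=5,interpolation=cv2.INTER_CUBIC))
for b in r.boxes_of('top','bottle_6_centre'): print(round(b['conf'],2),np.round(b['rect'],1))
for b in r.boxes_of('top','tub_floor')[:2]: print(b)
np.set_printoptions(precision=1,suppress=True)
print(r.read_state()['qpos'])
```

```text
{'rect': [324.4, 198.5, 380.4, 252.9], 'conf': 0.81}
[68.2 12.2 -2.  75.8  0.  90. ]
```

View pics/z0.png

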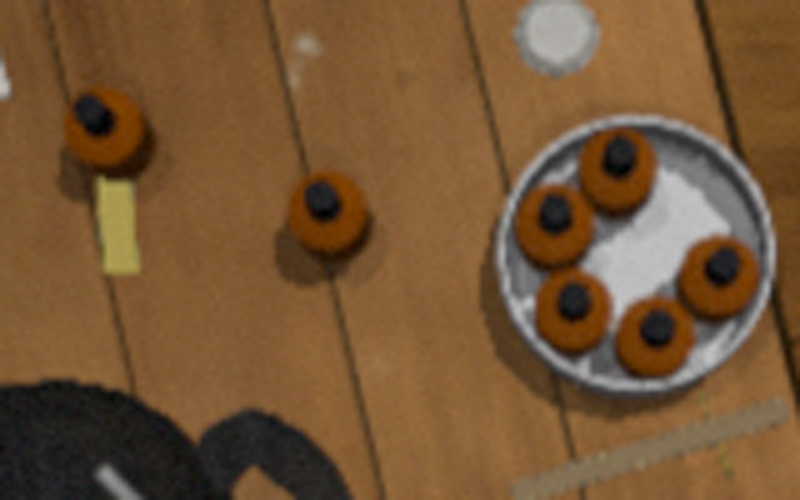

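```bash
cat >> h.py <<'E'
def caps(im,roi,thr=75,dil=0):
    x0,y0,x1,y1=roi; S=4
    g=cv2.resize(im[y0:y1,x0:x1].max(axis=2),None,fx=S,fy=S,interpolation=cv2.INTER_CUBIC)
    n,l,st,ce=cv2.connectedComponentsWithStats((g<thr).astype(np.uint8))
    return [((ce[i]+.5)/S-.5+[x0,y0],st[i,4]/S**2) for i in range(1,n) if 12<st[i,4]/S**2<250]
E
python3 - <<'E'
from h import *
np.set_printoptions(precision=1,suppress=True)
im=cv2.cvtColor(cv2.imread('pics/top0.png'),cv2.COLOR_BGR2RGB)
P=[]
for roi,z in [((235,185,262,215),82),((280,205,302,230),82),((328,200,378,250),86)]:
    for uv,a in caps(im,roi): p=atz('top',uv,z); print(uv,round(a,1),p[:2]); P.append(p[:2])
P=np.array(P[2:])
from scipy.optimize import least_squares
if len(P)==5:
    def fit(c0):
        def f(v):
            d=P-v[:2]; a=np.arctan2(d[:,1],d[:,0])-v[2]; a=(a+np.pi/6)%(np.pi/3)-np.pi/6
            return np.r_[np.hypot(*d.T)-40, 40*a]
        return least_squares(f,c0)
    s=min((fit([*P.mean(0)+[dx,dy],y]) for y in np.arange(0,1.05,.2) for dx in (-15,0,15) for dy in (-15,0,15)),key=lambda s:s.cost)
    print(s.x,np.degrees(s.x[2]),s.cost); d=P-s.x[:2]; print(np.hypot(*d.T),np.degrees(np.arctan2(d[:,1],d[:,0])))
# rim ellipse centre via stand box
print(atz('top',[352.4,225.7],50))
# cover knob dark
for uv,a in caps(im,(450,238,482,272),60): print('knob',uv,a,atz('top',uv,40))
E
```

```text
[243.4 197.8] 53.7 [594.3 285.4]
[247.2 207.7] 85.9 [571.3 276.4]
[289. 215.] 47.8 [553.1 180.2]
[292.  225.1] 55.4 [529.8 173.6]
[364.9 206.5] 61.0 [570.4   5.7]
[348.4 206.2] 49.1 [571.6  43.8]
[336.1 206.6] 22.4 [571.  72.]
[347.  216.4] 30.9 [548.   47.3]
[335.5 217.6] 45.8 [545.4  73.5]
[334.2 227. ] 27.2 [523.8  76.9]
[369.  228.1] 44.6 [520.4  -2.7]
[365.8 236.8] 34.6 [500.5   5. ]
[339.2 235.1] 43.1 [505.   65.5]
[356.  240.5] 42.6 [492.2  27.4]
[339.2 244.5] 17.8 [483.5  65.8]
[531.3  33.8  50. ]
knob [465.  253.8] 92.5625 [ 463.  -230.7   40. ]
```

```bash
cat >> h.py <<'E'
from scipy.optimize import least_squares
def ringfit(P):
    def f(v):
        d=P-v[:2]; a=np.arctan2(d[:,1],d[:,0])-v[2]; a=(a+np.pi/6)%(np.pi/3)-np.pi/6
        return np.r_[np.hypot(*d.T)-40, 40*a]
    return min((least_squares(f,[*P.mean(0)+[dx,dy],y]) for y in np.arange(0,1.05,.2) for dx in (-15,0,15) for dy in (-15,0,15)),key=lambda s:s.cost)
E
python3 - <<'E'
from h import *
np.set_printoptions(precision=1,suppress=True)
im=cv2.cvtColor(cv2.imread('pics/top0.png'),cv2.COLOR_BGR2RGB)
U=[(348.4,206.2),(335.5,217.6),(339.2,235.1),(356,240.5),(369,228.1)]
P=np.array([atz('top',u,95)[:2] for u in U]); s=ringfit(P); print(P,s.x[:2],np.degrees(s.x[2]),s.cost)
d=P-s.x[:2]; print(np.hypot(*d.T),np.degrees(np.arctan2(d[:,1],d[:,0])))
for u in [(243.4,197.8),(289,215)]: print(atz('top',u,91))
# side view: project hypotheses
print('side caps z98:',[proj('side',[*p,98]) for p in [atz('top',(243.4,197.8),91)[:2],atz('top',(289,215),91)[:2],*P]])
print('rim side', [proj('side',[s.x[0]+65*np.cos(t),s.x[1]+65*np.sin(t),50]) for t in (0,1.57,3.14,4.71)])
im2=cv2.imread('pics/side0.png'); c=im2[170:300,240:440]; cv2.imwrite('pics/z1.png',cv2.resize(c,None,fx=4,fy=4,interpolation=cv2.INTER_CUBIC))
E
```

```text
[[570.1  44. ]
 [544.1  73.6]
 [504.   65.7]
 [491.3  27.8]
 [519.3  -2.1]] [531.1  35.8] 71.82428689305587 0.7483629188858116
[39.8 40.  40.3 40.6 39.7] [  11.8   71.   132.2 -168.6 -107.3]
[592.7 283.9  91. ]
[551.8 179.6  91. ]
side caps z98: [array([327., 184.]), array([321. , 204.2]), array([343.1, 232.4]), array([328.5, 226.8]), array([311.9, 230.7]), array([309.9, 240.5]), array([325.8, 246.5])]
rim side [array([354.3, 250.9]), array([319.9, 238.8]), array([298. , 257.9]), array([333.7, 271.5])]
```

View pics/z1.png

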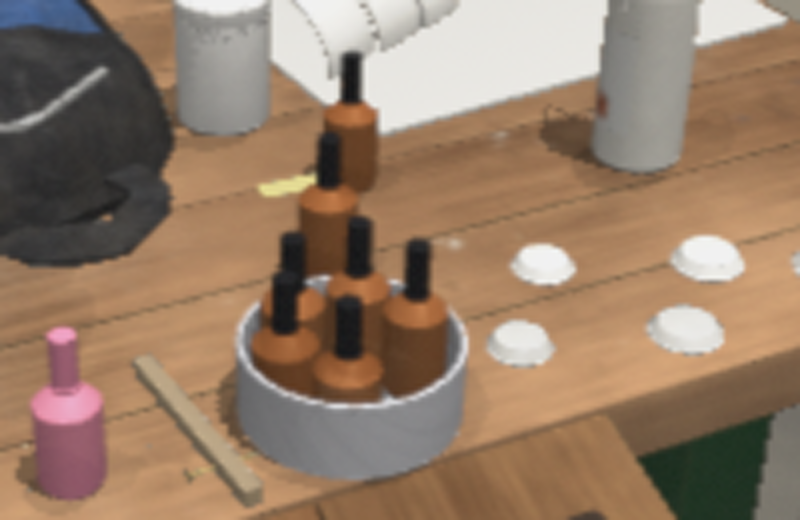

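The side view agrees with the top-view positions to within about 2 mm. The ring gap is at −48°, and the fingers should open along yaw 102°. I'm moving above the nearer loose bottle.

Request:
{"name": "servo_tool", "arguments": {
  "commands": "-0.596 -0.17 0 0 0 0;-0.596 -0.17 0 0 0 0;-0.596 -0.17 0 0 0 0;-0.596 -0.17 0 0 0 0;-0.596 -0.17 0 0 0 0",
  "claw": -0.2
}}

```text
clock: 1.3
ee_pos: [308.8, 368.8, 231.4]
ee_rot: [[-0.929, 0.371, 0.0], [0.371, 0.929, 0.0], [-0.0, 0.0, -1.0]]
force: [0.4, 0.2, 0.2]
opening: 34.2
grip_force: 0.0
```

Request:
{"name": "servo_tool", "arguments": {
  "commands": "-0.596 -0.17 0 0 0 0;-0.596 -0.17 0 0 0 0;-0.596 -0.17 0 0 0 0;-0.596 -0.17 0 0 0 0;-0.596 -0.17 0 0 0 0"
}}

```text
clock: 1.8
ee_pos: [431.5, 274.0, 231.4]
ee_rot: [[-0.929, 0.371, 0.0], [0.371, 0.929, 0.0], [-0.0, 0.0, -1.0]]
force: [0.2, 0.6, 0.3]
opening: 34.3
grip_force: 0.0
```

Request:
{"name": "servo_tool", "arguments": {
  "commands": "-0.596 -0.17 0 0 0 0;-0.596 -0.17 0 0 0 0;-0.596 -0.17 0 0 0 0;-0.596 -0.17 0 0 0 0;-0.596 -0.17 0 0 0 0"
}}

```text
clock: 2.3
ee_pos: [554.2, 179.3, 231.3]
ee_rot: [[-0.929, 0.371, 0.0], [0.371, 0.929, 0.0], [-0.0, 0.0, -1.0]]
force: [0.3, 0.4, 1.4]
opening: 34.4
grip_force: 0.0
```

Request:
{"name": "servo_tool", "arguments": {
  "commands": "0 0 0.3 0 0 -0.845;0 0 0.3 0 0 -0.845;0 0 0.3 0 0 -0.845;0 0 0.3 0 0 -0.845;0 0 0.3 0 0 -0.845"
}}

```text
clock: 2.8
ee_pos: [553.2, 180.2, 155.6]
ee_rot: [[-0.977, -0.213, -0.0], [-0.213, 0.977, -0.0], [0.0, -0.0, -1.0]]
force: [-0.0, 0.2, -1.2]
opening: 34.1
grip_force: 0.0
```

```bash
cat >> h.py <<'E'
from scipy.spatial.transform import Rotation as Ro
def to(p,yaw=None):
    s=r.read_state(); R=np.array(s['ee_rot']); 
    ps=np.degrees(np.arctan2(R[1,1],R[0,1]))
    print('t%.1f'%s['clock'],'pos',np.round(s['ee_pos'],1),'yaw %.1f'%ps,'open %.1f'%s['opening'],'F',np.round(s['force'],1),'q',np.round(s['qpos'],0))
    d=R.T@(np.array(p,float)-s['ee_pos']); print('shift units',np.round(d/50,3))
    if yaw is not None:
        y=np.radians(yaw); T=np.array([[-np.sin(y),np.cos(y),0],[np.cos(y),np.sin(y),0],[0,0,-1]]).T
        T=np.column_stack([[-np.sin(y),np.cos(y),0],[np.cos(y),np.sin(y),0],[0,0,-1]])
        print('turn units',np.round(np.degrees(Ro.from_matrix(R.T@T).as_rotvec())/8,3))
E
python3 -c "
from h import *
to([552.5,180,68],101.8); snap('side','s1.png')"
```

```text
t2.8 pos [553.2 180.2 155.6] yaw 102.3 open 34.1 F [-0.   0.2 -1.2] q [18. 23.  2. 69. -0.  6.]
shift units [ 0.015 -0.     1.753]
turn units [-0.    -0.     0.064]
```

Request:
{"name": "servo_tool", "arguments": {
  "commands": "0 0 0.35 0 0 0;0 0 0.35 0 0 0;0 0 0.35 0 0 0;0 0 0.35 0 0 0;0 0 0.35 0 0 0"
}}

```text
clock: 3.35
ee_pos: [553.4, 180.3, 68.5]
ee_rot: [[-0.979, -0.206, 0.0], [-0.206, 0.979, 0.0], [-0.0, 0.0, -1.0]]
force: [-0.2, 0.8, -0.6]
opening: 34.2
grip_force: 0.0
```

Request:
{"name": "servo_tool", "arguments": {
  "commands": "0 0 0 0 0 0;0 0 0 0 0 0;0 0 0 0 0 0;0 0 0 0 0 0;0 0 0 0 0 0",
  "claw": -1,
  "force": 30
}}

```text
clock: 3.85
ee_pos: [553.6, 180.3, 69.4]
ee_rot: [[-0.978, -0.208, 0.001], [-0.208, 0.978, 0.0], [-0.001, 0.0, -1.0]]
force: [-0.6, -0.4, -1.3]
opening: 13.6
grip_force: 30.3
```

Request:
{"name": "servo_tool", "arguments": {
  "commands": "0 0 0 0 0 0;0 0 0 0 0 0;0 0 -0.2 0 0 0;0 0 -0.4 0 0 0;0 0 -0.4 0 0 0"
}}

```text
clock: 4.35
ee_pos: [553.1, 180.2, 119.9]
ee_rot: [[-0.978, -0.209, -0.0], [-0.209, 0.978, -0.0], [0.0, -0.0, -1.0]]
force: [0.0, -0.5, -0.6]
opening: 14.1
grip_force: 30.3
```

```bash
python3 -c "
from h import *
to([532,36,150],101.8); im=snap('side','s2.png'); cv2.imwrite('pics/z2.png',cv2.resize(cv2.cvtColor(im[100:300,220:440],cv2.COLOR_RGB2BGR),None,fx=3,fy=3))"
```

```text
t4.3 pos [553.1 180.2 119.9] yaw 102.0 open 14.1 F [ 0.  -0.5 -0.6] q [18. 24. -2. 64.  0.  6.]
shift units [ 1.014 -2.732 -0.601]
turn units [-0.    -0.002  0.03 ]
```

View pics/z2.png

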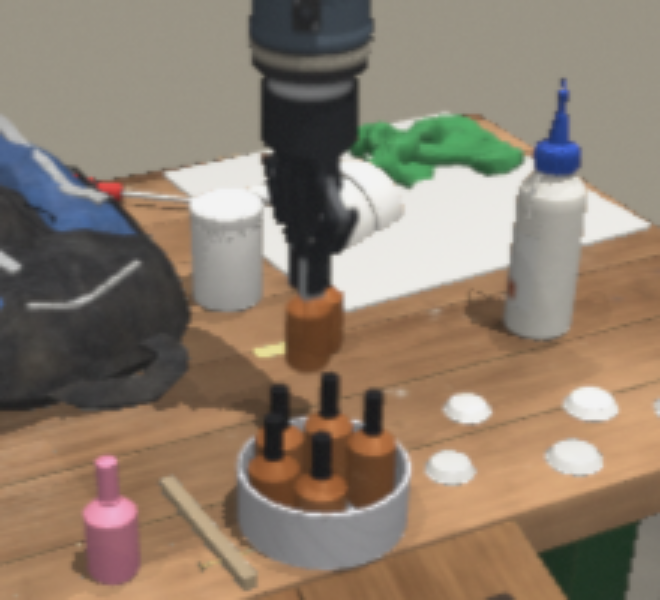

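The bottle is held upright. I'm raising it over the caps and moving above the middle of the stand.

Request:
{"name": "servo_tool", "arguments": {
  "commands": "0 0 -0.27 0 0 0;0 0 -0.27 0 0 0;0 0 -0.27 0 0 0;0 0 -0.27 0 0 0;0 0 -0.27 0 0 0"
}}

```text
clock: 4.9
ee_pos: [553.2, 180.2, 187.4]
ee_rot: [[-0.978, -0.209, 0.0], [-0.209, 0.978, 0.0], [-0.0, 0.0, -1.0]]
force: [0.6, -0.2, -0.9]
opening: 14.1
grip_force: 30.3
```

Request:
{"name": "servo_tool", "arguments": {
  "commands": "0.1 -0.273 0 0 0 0;0.1 -0.273 0 0 0 0;0.1 -0.273 0 0 0 0;0.1 -0.273 0 0 0 0;0.1 -0.273 0 0 0 0"
}}

```text
clock: 5.4
ee_pos: [542.5, 106.6, 186.0]
ee_rot: [[-0.978, -0.208, -0.001], [-0.208, 0.978, -0.0], [0.001, -0.0, -1.0]]
force: [0.2, -0.3, -0.3]
opening: 14.3
grip_force: 30.3
```

Request:
{"name": "servo_tool", "arguments": {
  "commands": "0.1 -0.273 0 0 0 0;0.1 -0.273 0 0 0 0;0.1 -0.273 0 0 0 0;0.1 -0.273 0 0 0 0;0.1 -0.273 0 0 0 0"
}}

```text
clock: 5.9
ee_pos: [532.6, 35.1, 186.3]
ee_rot: [[-0.978, -0.209, 0.0], [-0.209, 0.978, -0.0], [-0.0, -0.0, -1.0]]
force: [0.9, -0.7, -0.5]
opening: 13.9
grip_force: 30.3
```

```bash
python3 -c "
from h import *
to([533,36.3,130],101.8); im=snap('side','s3.png'); cv2.imwrite('pics/z3.png',cv2.resize(cv2.cvtColor(im[150:300,260:400],cv2.COLOR_RGB2BGR),None,fx=4,fy=4))
print([np.round(proj('side',[532,36,z]),1) for z in (117+15,117+35)])"
```

```text
t5.9 pos [532.6  35.1 186.3] yaw 102.0 open 13.9 F [ 0.9 -0.7 -0.5] q [ 4. 17. -2. 71. -0. -8.]
shift units [-0.012  0.022  1.126]
turn units [-0.    0.    0.03]
[array([327.6, 223. ]), array([327.8, 215. ])]
```

View pics/z3.png

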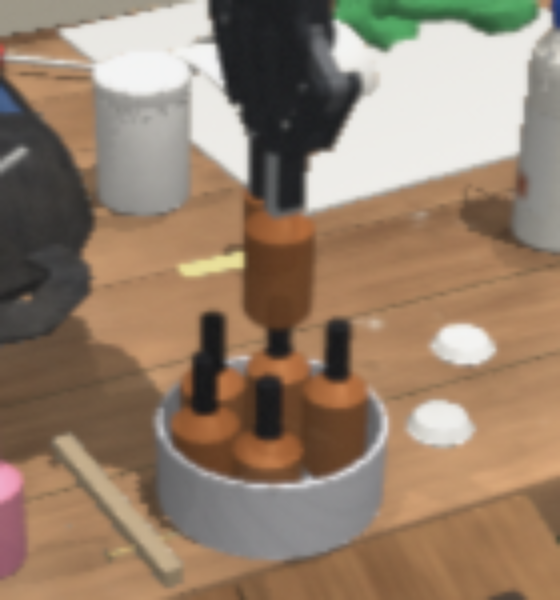

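The held bottle is centred on the ring within about 1 mm, so I'm lowering it.

Request:
{"name": "servo_tool", "arguments": {
  "commands": "0.01 0.02 0.2 0 0 0;0 0 0.2 0 0 0;0 0 0.2 0 0 0;0 0 0.2 0 0 0;0 0 0.15 0 0 0"
}}

```text
clock: 6.45
ee_pos: [531.7, 37.5, 137.5]
ee_rot: [[-0.978, -0.209, -0.001], [-0.209, 0.978, -0.0], [0.001, 0.0, -1.0]]
force: [-0.4, -0.2, 0.1]
opening: 14.2
grip_force: 30.3
```

Request:
{"name": "servo_tool", "arguments": {
  "commands": "0 0 0.1 0 0 0;0 0 0.1 0 0 0;0 0 0.1 0 0 0;0 0 0.1 0 0 0;0 0 0.1 0 0 0"
}}

```text
clock: 6.95
ee_pos: [532.2, 37.2, 113.5]
ee_rot: [[-0.978, -0.209, 0.0], [-0.209, 0.978, -0.0], [-0.0, -0.0, -1.0]]
force: [0.3, -0.3, -0.8]
opening: 13.9
grip_force: 30.3
```

Request:
{"name": "servo_tool", "arguments": {
  "commands": "0 -0.02 0.1 0 0 0;0 0 0.1 0 0 0;0 0 0.1 0 0 0;0 0 0.1 0 0 0;0 0 0.1 0 0 0"
}}

```text
clock: 7.45
ee_pos: [532.3, 36.2, 88.4]
ee_rot: [[-0.978, -0.209, 0.0], [-0.209, 0.978, 0.0], [-0.0, 0.0, -1.0]]
force: [-0.3, -0.9, -0.0]
opening: 14.1
grip_force: 30.3
```

Request:
{"name": "servo_tool", "arguments": {
  "commands": "0 0 0.07 0 0 0;0 0 0.06 0 0 0;0 0 0.06 0 0 0;0 0 0.04 0 0 0;0 0 0 0 0 0"
}}

```text
clock: 7.95
ee_pos: [532.2, 36.2, 77.1]
ee_rot: [[-0.978, -0.209, -0.0], [-0.209, 0.978, -0.0], [0.0, 0.0, -1.0]]
force: [-1.1, -0.1, -0.9]
opening: 13.7
grip_force: 30.3
```

Request:
{"name": "servo_tool", "arguments": {
  "commands": "0 0 0.03 0 0 0;0 0 0.02 0 0 0;0 0 0.02 0 0 0;0 0 0.02 0 0 0;0 0 0 0 0 0"
}}

```text
clock: 8.45
ee_pos: [532.3, 36.2, 72.7]
ee_rot: [[-0.978, -0.209, -0.0], [-0.209, 0.978, -0.0], [0.0, 0.0, -1.0]]
force: [-0.1, -1.1, -1.3]
opening: 14.0
grip_force: 30.3
```

Request:
{"name": "servo_tool", "arguments": {
  "commands": "0 0 0.02 0 0 0;0 0 0 0 0 0"
}}

```text
clock: 8.65
ee_pos: [532.5, 36.3, 72.0]
ee_rot: [[-0.978, -0.209, 0.001], [-0.209, 0.978, 0.0], [-0.001, 0.0, -1.0]]
force: [-0.2, 0.7, 3.1]
opening: 14.1
grip_force: 30.7
```

Contact with the floor. Releasing with a small opening, then rising.

Request:
{"name": "servo_tool", "arguments": {
  "commands": "0 0 0 0 0 0;0 0 0 0 0 0;0 0 0 0 0 0",
  "claw": -0.4
}}

```text
clock: 8.95
ee_pos: [532.3, 36.2, 71.8]
ee_rot: [[-0.978, -0.209, -0.0], [-0.209, 0.978, -0.0], [0.0, -0.0, -1.0]]
force: [-0.5, 0.7, -0.4]
opening: 25.6
grip_force: 0.0
```

Request:
{"name": "servo_tool", "arguments": {
  "commands": "0 0 -0.1 0 0 0;0 0 -0.15 0 0 0;0 0 -0.2 0 0 0;0 0 -0.2 0 0 0;0 0 -0.25 0 0 0"
}}

```text
clock: 9.45
ee_pos: [532.3, 36.2, 117.9]
ee_rot: [[-0.978, -0.209, 0.0], [-0.209, 0.978, 0.0], [-0.0, -0.0, -1.0]]
force: [-0.2, 1.1, 0.8]
opening: 25.4
grip_force: 0.0
```

Request:
{"name": "servo_tool", "arguments": {
  "commands": "0 0 -0.3 0 0 0;0 0 -0.3 0 0 0;0 0 -0.3 0 0 0;0 0.3 0 0 0 0;0 0.3 0 0 0 0"
}}

```text
clock: 9.95
ee_pos: [526.0, 66.5, 162.2]
ee_rot: [[-0.978, -0.208, 0.001], [-0.208, 0.978, 0.0], [-0.001, 0.0, -1.0]]
force: [-0.8, 0.8, 0.7]
opening: 25.6
grip_force: 0.0
```

```bash
python3 -c "
from h import *
to([594,284.5,165],101.8); im=snap('top','t4.png')"
```

```text
t9.9 pos [526.   66.5 162.2] yaw 102.0 open 25.6 F [-0.8  0.8  0.7] q [ 7. 17. -6. 67.  0. -5.]
shift units [-2.236  3.983 -0.054]
turn units [0.001 0.006 0.025]
```

Request:
{"name": "servo_tool", "arguments": {
  "commands": "-0.224 0.398 0 0 0 0;-0.224 0.398 0 0 0 0;-0.224 0.398 0 0 0 0;-0.224 0.398 0 0 0 0;-0.224 0.398 0 0 0 0",
  "claw": -0.2
}}

```text
clock: 10.5
ee_pos: [559.4, 176.3, 161.0]
ee_rot: [[-0.978, -0.209, -0.001], [-0.209, 0.978, -0.0], [0.001, -0.0, -1.0]]
force: [0.5, -0.4, 0.3]
opening: 34.0
grip_force: 0.0
```

Request:
{"name": "servo_tool", "arguments": {
  "commands": "-0.224 0.398 0 0 0 0;-0.224 0.398 0 0 0 0;-0.224 0.398 0 0 0 0;-0.224 0.398 0 0 0 0;-0.224 0.398 0 0 0 0"
}}

```text
clock: 11.0
ee_pos: [593.3, 285.3, 160.9]
ee_rot: [[-0.978, -0.209, -0.001], [-0.209, 0.978, -0.001], [0.001, -0.0, -1.0]]
force: [-0.4, -0.9, -0.3]
opening: 34.4
grip_force: 0.0
```

```bash
python3 -c "
from h import *
to([593.7,284.5,68],101.8); im=snap('top','t5.png')
im2=snap('side','s5.png')
a=cv2.resize(im[190:260,315:390],(400,373),interpolation=cv2.INTER_CUBIC); b=cv2.resize(im2[90:290,250:450],(373,373),interpolation=cv2.INTER_CUBIC)
cv2.imwrite('pics/z5.png',cv2.cvtColor(np.hstack([a,b]),cv2.COLOR_RGB2BGR))
for uv,ar in caps(im,(328,200,378,250),55): print(uv,ar,atz('top',uv,95)[:2])"
```

```text
t11.0 pos [593.3 285.3 160.9] yaw 102.1 open 34.4 F [-0.4 -0.9 -0.3] q [26. 33. 18. 75.  0. 14.]
shift units [-0.007 -0.017  1.858]
turn units [-0.002 -0.01   0.037]
[348.29369919 206.26646341] 38.4375 [569.90791982  44.20850227]
[335.50390625 217.64149306] 36.0 [544.03728964  73.6314103 ]
[351.83637153 222.79253472] 36.0 [531.83651416  36.65998407]
[368.89906417 228.17446524] 35.0625 [519.1128358   -1.89189292]
[339.21984346 235.19406077] 33.9375 [503.76700169  65.6475482 ]
[355.91841865 240.53953382] 34.1875 [491.1887769   27.97319558]
```

View pics/z5.png

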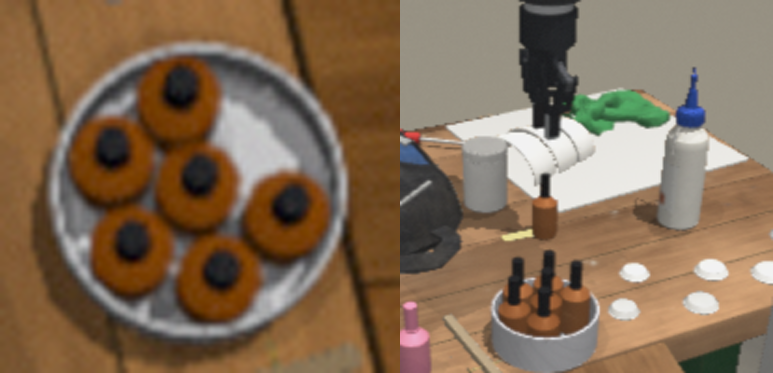

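The middle bottle sits well at (531.8,36.7), and the gap at −48° is open. I'm picking up the second bottle.

Request:
{"name": "servo_tool", "arguments": {
  "commands": "0 -0.02 0.4 0 0 0;0 0 0.4 0 0 0;0 0 0.4 0 0 0;0 0 0.4 0 0 0;0 0 0.24 0 0 0"
}}

```text
clock: 11.6
ee_pos: [592.8, 282.3, 67.7]
ee_rot: [[-0.978, -0.209, -0.002], [-0.209, 0.978, -0.001], [0.003, -0.001, -1.0]]
force: [-0.7, 0.2, 0.5]
opening: 33.9
grip_force: 0.0
```

Request:
{"name": "servo_tool", "arguments": {
  "commands": "0 0 0 0 0 0;0 0 0 0 0 0;0 0 0 0 0 0;0 0 0 0 0 0;0 0 0 0 0 0",
  "claw": -1,
  "force": 30
}}

```text
clock: 12.1
ee_pos: [594.6, 282.7, 70.4]
ee_rot: [[-0.978, -0.209, 0.001], [-0.209, 0.978, 0.0], [-0.001, 0.0, -1.0]]
force: [0.6, -1.3, -0.5]
opening: 14.1
grip_force: 31.0
```

Request:
{"name": "servo_tool", "arguments": {
  "commands": "0 0 0 0 0 0;0 0 0 0 0 0;0 0 -0.2 0 0 0;0 0 -0.4 0 0 0;0 0 -0.4 0 0 0"
}}

```text
clock: 12.6
ee_pos: [594.1, 282.4, 121.0]
ee_rot: [[-0.978, -0.209, -0.0], [-0.209, 0.978, -0.0], [0.0, -0.0, -1.0]]
force: [0.8, -0.2, -0.5]
opening: 14.3
grip_force: 31.0
```

Request:
{"name": "servo_tool", "arguments": {
  "commands": "0 0 -0.3 0 0 0;0 0 -0.3 0 0 0;0 0 -0.3 0 0 0;0 0 -0.3 0 0 0;0 0 -0.2 0 0 0"
}}

```text
clock: 13.1
ee_pos: [594.6, 282.7, 191.7]
ee_rot: [[-0.978, -0.209, 0.001], [-0.209, 0.978, 0.001], [-0.002, 0.0, -1.0]]
force: [0.4, 0.2, -1.1]
opening: 13.9
grip_force: 31.0
```

```bash
python3 -c "
from h import *
to([559.6,5.5,190],101.8)"
```

```text
t13.1 pos [594.6 282.7 191.7] yaw 102.0 open 13.9 F [ 0.4  0.2 -1.1] q [25. 32. 22. 79. -0. 13.]
shift units [ 1.841 -5.276  0.029]
turn units [0.003 0.011 0.03 ]
```

Request:
{"name": "servo_tool", "arguments": {
  "commands": "0.1225 -0.353 0 0 0 0;0.1225 -0.353 0 0 0 0;0.1225 -0.353 0 0 0 0;0.1225 -0.353 0 0 0 0;0.1225 -0.353 0 0 0 0"
}}

```text
clock: 13.6
ee_pos: [582.6, 189.0, 190.1]
ee_rot: [[-0.978, -0.209, 0.0], [-0.209, 0.978, 0.0], [-0.0, 0.0, -1.0]]
force: [-0.7, -0.7, -1.1]
opening: 13.9
grip_force: 31.1
```

Request:
{"name": "servo_tool", "arguments": {
  "commands": "0.1225 -0.353 0 0 0 0;0.1225 -0.353 0 0 0 0;0.1225 -0.353 0 0 0 0;0.1225 -0.353 0 0 0 0;0.1225 -0.353 0 0 0 0"
}}

```text
clock: 14.1
ee_pos: [571.0, 95.6, 189.8]
ee_rot: [[-0.978, -0.208, 0.0], [-0.208, 0.978, -0.0], [-0.0, -0.0, -1.0]]
force: [0.1, -1.0, -0.4]
opening: 13.8
grip_force: 31.1
```

Request:
{"name": "servo_tool", "arguments": {
  "commands": "0.1225 -0.353 0 0 0 0;0.1225 -0.353 0 0 0 0;0.1225 -0.353 0 0 0 0;0.1225 -0.353 0 0 0 0;0.1225 -0.353 0 0 0 0"
}}

```text
clock: 14.6
ee_pos: [559.3, 2.9, 189.9]
ee_rot: [[-0.978, -0.208, 0.0], [-0.208, 0.978, 0.0], [-0.0, 0.0, -1.0]]
force: [-0.0, -0.5, -0.2]
opening: 14.1
grip_force: 31.1
```

Request:
{"name": "servo_tool", "arguments": {
  "commands": "0 0 0.15 0 0 0;0 0 0 0 0 0"
}}

```text
clock: 14.8
ee_pos: [559.1, 3.9, 181.4]
ee_rot: [[-0.978, -0.208, -0.001], [-0.208, 0.978, 0.0], [0.001, 0.0, -1.0]]
force: [-0.6, 0.4, -0.6]
opening: 13.7
grip_force: 31.1
```

```bash
python3 -c "
from h import *
to([560,4.8,140],101.8); im2=snap('side','s6.png')
cv2.imwrite('pics/z6.png',cv2.resize(cv2.cvtColor(im2[160:290,270:400],cv2.COLOR_RGB2BGR),None,fx=4,fy=4,interpolation=cv2.INTER_CUBIC))
h=r.read_state()['ee_pos'][2]-70
print([np.round(proj('side',[559,5.1,z]),1) for z in (h,h+50)],h)"
```

```text
t14.8 pos [559.1   3.9 181.4] yaw 102.0 open 13.7 F [-0.6  0.4 -0.6] q [  0.  20.   1.  71.   0. -12.]
shift units [-0.023  0.014  0.828]
turn units [ 0.003 -0.008  0.023]
[array([343.2, 237.1]), array([344.2, 216.8])] 111.78708306937372
```

View pics/z6.png

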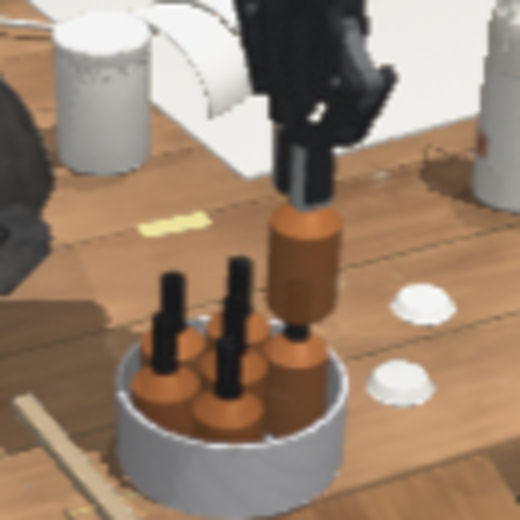

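Request:
{"name": "servo_tool", "arguments": {
  "commands": "0 0.016 0.2 0 0 0;0 0 0.2 0 0 0;0 0 0.2 0 0 0;0 0 0.2 0 0 0;0 0 0 0 0 0"
}}

```text
clock: 15.35
ee_pos: [558.6, 5.4, 140.5]
ee_rot: [[-0.978, -0.209, -0.003], [-0.209, 0.978, -0.0], [0.003, 0.001, -1.0]]
force: [-0.6, -0.7, 0.1]
opening: 13.8
grip_force: 31.1
```

Request:
{"name": "servo_tool", "arguments": {
  "commands": "0 0 0.1 0 0 0;0 0 0.1 0 0 0;0 0 0.1 0 0 0;0 0 0.1 0 0 0;0 0 0 0 0 0"
}}

```text
clock: 15.85
ee_pos: [559.1, 5.2, 121.6]
ee_rot: [[-0.978, -0.209, -0.001], [-0.209, 0.978, -0.0], [0.001, 0.0, -1.0]]
force: [0.0, -0.6, -0.7]
opening: 13.9
grip_force: 31.1
```

Request:
{"name": "servo_tool", "arguments": {
  "commands": "0 0 0.1 0 0 0;0 0 0.1 0 0 0;0 0 0.1 0 0 0;0 0 0.1 0 0 0;0 0 0 0 0 0"
}}

```text
clock: 16.35
ee_pos: [559.1, 5.2, 101.5]
ee_rot: [[-0.978, -0.209, -0.001], [-0.209, 0.978, -0.0], [0.001, 0.0, -1.0]]
force: [0.6, 0.1, -0.3]
opening: 14.0
grip_force: 31.1
```

Request:
{"name": "servo_tool", "arguments": {
  "commands": "0 0 0.1 0 0 0;0 0 0.1 0 0 0;0 0 0.1 0 0 0;0 0 0.1 0 0 0;0 0 0.06 0 0 0"
}}

```text
clock: 16.85
ee_pos: [559.3, 5.3, 78.7]
ee_rot: [[-0.978, -0.209, -0.001], [-0.209, 0.978, 0.0], [0.001, 0.0, -1.0]]
force: [-1.9, 1.8, 0.9]
opening: 13.7
grip_force: 31.3
```

Request:
{"name": "servo_tool", "arguments": {
  "commands": "0 0 0.03 0 0 0;0 0 0 0 0 0"
}}

```text
clock: 17.05
ee_pos: [559.3, 5.3, 77.5]
ee_rot: [[-0.978, -0.209, -0.0], [-0.209, 0.978, 0.0], [0.0, 0.0, -1.0]]
force: [-1.4, 1.3, -2.3]
opening: 13.9
grip_force: 31.0
```

Light contact with the wall, so I'm shifting about 1 mm inward and lowering further.

Request:
{"name": "servo_tool", "arguments": {
  "commands": "0.01 0.02 0 0 0 0;0 0 0.03 0 0 0;0 0 0.03 0 0 0;0 0 0 0 0 0"
}}

```text
clock: 17.45
ee_pos: [558.8, 6.0, 74.6]
ee_rot: [[-0.978, -0.209, -0.0], [-0.209, 0.978, -0.0], [0.0, -0.0, -1.0]]
force: [0.5, -0.6, 0.1]
opening: 14.1
grip_force: 31.1
```

Request:
{"name": "servo_tool", "arguments": {
  "commands": "0 0 0.02 0 0 0;0 0 0 0 0 0"
}}

```text
clock: 17.65
ee_pos: [558.8, 6.1, 73.7]
ee_rot: [[-0.978, -0.209, -0.0], [-0.209, 0.978, 0.0], [0.0, 0.0, -1.0]]
force: [-0.0, 0.3, -1.1]
opening: 13.6
grip_force: 31.1
```

Request:
{"name": "servo_tool", "arguments": {
  "commands": "0 0 0.02 0 0 0;0 0 0 0 0 0"
}}

```text
clock: 17.85
ee_pos: [558.8, 6.1, 72.7]
ee_rot: [[-0.978, -0.209, -0.0], [-0.209, 0.978, -0.0], [0.0, 0.0, -1.0]]
force: [0.2, 0.1, -0.3]
opening: 13.7
grip_force: 31.1
```

Request:
{"name": "servo_tool", "arguments": {
  "commands": "0 0 0.015 0 0 0;0 0 0 0 0 0"
}}

```text
clock: 18.05
ee_pos: [559.1, 6.1, 72.5]
ee_rot: [[-0.978, -0.209, 0.001], [-0.209, 0.978, 0.0], [-0.001, -0.0, -1.0]]
force: [-2.4, 1.0, 7.4]
opening: 13.9
grip_force: 32.0
```

Floor contact. Releasing and rising.

Request:
{"name": "servo_tool", "arguments": {
  "commands": "0 0 0 0 0 0;0 0 0 0 0 0;0 0 0 0 0 0",
  "claw": -0.4
}}

```text
clock: 18.35
ee_pos: [558.8, 6.1, 72.0]
ee_rot: [[-0.978, -0.209, -0.0], [-0.209, 0.978, -0.0], [0.0, 0.0, -1.0]]
force: [0.2, 0.0, 0.1]
opening: 25.7
grip_force: 0.0
```

Request:
{"name": "servo_tool", "arguments": {
  "commands": "0 0 -0.1 0 0 0;0 0 -0.15 0 0 0;0 0 -0.2 0 0 0;0 0 -0.2 0 0 0;0 0 -0.25 0 0 0"
}}

```text
clock: 18.85
ee_pos: [558.8, 6.1, 118.2]
ee_rot: [[-0.978, -0.209, 0.0], [-0.209, 0.978, -0.0], [-0.0, -0.0, -1.0]]
force: [-0.3, -1.1, 0.4]
opening: 25.8
grip_force: 0.0
```

Request:
{"name": "servo_tool", "arguments": {
  "commands": "0 0 -0.4 0 0 0;0 0 -0.3 0 0 0;0 -0.4 0 0 0 0;0 -0.4 0 0 0 0;0 -0.4 0 0 0 0"
}}

```text
clock: 19.35
ee_pos: [571.7, -53.2, 153.2]
ee_rot: [[-0.978, -0.209, 0.001], [-0.209, 0.978, -0.0], [-0.001, -0.0, -1.0]]
force: [0.0, 0.3, -0.1]
opening: 25.4
grip_force: 0.0
```

Request:
{"name": "servo_tool", "arguments": {
  "commands": "0 -0.4 0 0 0 0;0 -0.4 0 0 0 0;0 0 0 0 0 0",
  "claw": 0.2
}}

```text
clock: 19.65
ee_pos: [580.1, -93.7, 152.8]
ee_rot: [[-0.978, -0.207, 0.001], [-0.207, 0.978, -0.001], [-0.001, -0.001, -1.0]]
force: [-0.3, 0.7, 0.8]
opening: 51.4
grip_force: 0.0
```

```bash
python3 -c "
from h import *
im=snap('top','t7.png');im2=snap('side','s7.png')
for uv,ar in caps(im,(328,200,380,250),55): print(uv,ar,atz('top',uv,95)[:2])
g=cv2.GaussianBlur(cv2.cvtColor(im[220:290,425:505],cv2.COLOR_RGB2GRAY),(3,3),0)
c=im[220:290,425:505].astype(int); m=((c.max(2)-c.min(2)<28)&(c.max(2)>60)).astype(np.uint8)
n,l,st,ce=cv2.connectedComponentsWithStats(m); i=1+np.argmax(st[1:,4]); ct,_=cv2.findContours((l==i).astype(np.uint8),0,2); h=cv2.convexHull(max(ct,key=cv2.contourArea)); e=cv2.fitEllipse(h); print(e,atz('top',np.array(e[0])+[425,220],16))
for uv,a in caps(im,(450,238,482,272),60): print('knob',uv,a,atz('top',uv,44))
for k in ('top','side'): print([ (round(d['conf'],2),np.round(atz(k,d['uv'],36),1)) for d in r.spot_point(k,'cover_knob')])
for uv,a in caps(im2,(300,330,345,370),45): print('knob side',uv,a,atz('side',uv,38))
to([463,-232,140],101.8)
a=cv2.resize(im[190:280,320:500],(500,250),interpolation=cv2.INTER_CUBIC); b=cv2.resize(im2[200:380,270:400],(270,374)); b=cv2.copyMakeBorder(a,0,124,0,0,0),b
cv2.imwrite('pics/z7.png',cv2.cvtColor(np.hstack(b),cv2.COLOR_RGB2BGR))"
```

```text
[348.32041667 206.27166667] 37.5 [569.89529484  44.14779516]
[364.87206868 210.86746231] 37.3125 [558.91944485   6.61192486]
[335.51928076 217.6479636 ] 36.0625 [544.02207017  73.59661609]
[351.89177852 222.65687919] 37.25 [532.14615454  36.52985032]
[368.9912892  228.07839721] 35.875 [519.33045245  -2.10484608]
[339.24931694 235.11725865] 34.3125 [503.94160403  65.5787104 ]
[355.96105072 240.51947464] 34.5 [491.2334778   27.87599379]
((67.56748962402344, 33.91098403930664), (24.56065559387207, 80.50579833984375), 178.51998901367188) [ 464.22364767 -302.33344951   16.        ]
[]
[(0.85, array([ 464.2, -232.4,   36. ]))]
knob side [322.72654462 349.56378719] 54.625 [ 459.08110832 -229.4908538    38.        ]
t19.9 pos [579.6 -91.1 152.4] yaw 102.1 open 51.2 F [-0.5 -0.2 -0.4] q [ -9.  24.   3.  69.   0. -21.]
shift units [ 2.869 -2.269  0.248]
turn units [0.001 0.002 0.033]
```

View pics/z7.png

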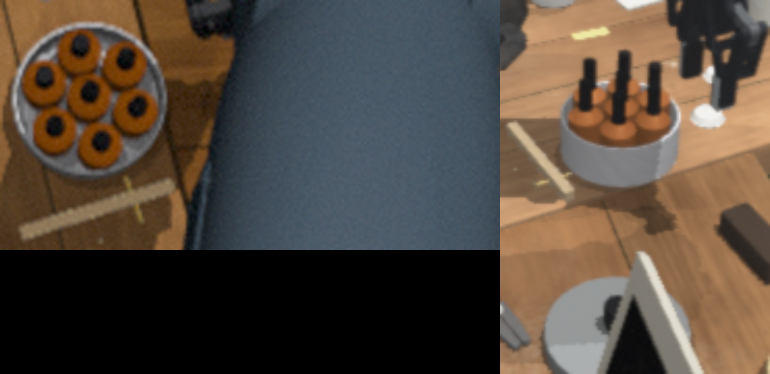

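All seven stand in the ring, with the cap mean at (531.4,36.0). The arm now hides the cover, so I'll locate it from the first top picture.

```bash
python3 -c "
from h import *
im=cv2.cvtColor(cv2.imread('pics/top0.png'),cv2.COLOR_BGR2RGB)
o=[430,220]; c=im[220:290,430:502].astype(int); m=((c.max(2)-c.min(2)<25)&(c.max(2)>70)).astype(np.uint8)
m=cv2.morphologyEx(m,cv2.MORPH_OPEN,np.ones((5,5)))
ct,_=cv2.findContours(m,0,2); h=cv2.convexHull(max(ct,key=cv2.contourArea)); e=cv2.fitEllipse(h); print(e,atz('top',np.array(e[0])+o,14))
for t in (60,50): print([ (uv,a,atz('top',uv,44)) for uv,a in caps(im,(450,238,482,272),t)])
to([463,-231,60],101.8)"
```

```text
((33.55867385864258, 34.32109069824219), (51.91536331176758, 52.97378921508789), 128.52066040039062) [ 464.11832606 -233.27515369   14.        ]
[(array([464.96666104, 253.84917286]), np.float64(92.5625), array([ 462.69690279, -229.73968925,   44.        ]))]
[(array([464.99620089, 253.81569681]), np.float64(84.3125), array([ 462.77503976, -229.81163408,   44.        ]))]
t19.9 pos [579.6 -91.1 152.4] yaw 102.1 open 51.2 F [-0.5 -0.2 -0.4] q [ -9.  24.   3.  69.   0. -21.]
shift units [ 2.866 -2.249  1.848]
turn units [0.001 0.002 0.033]
```

Request:
{"name": "servo_tool", "arguments": {
  "commands": "0.36 -0.283 0 0 0 0;0.36 -0.283 0 0 0 0;0.36 -0.283 0 0 0 0;0.36 -0.283 0 0 0 0;0.36 -0.283 0 0 0 0"
}}

```text
clock: 20.35
ee_pos: [505.8, -179.5, 152.3]
ee_rot: [[-0.978, -0.21, 0.0], [-0.21, 0.978, -0.0], [-0.0, -0.0, -1.0]]
force: [-0.6, -0.8, 0.3]
opening: 51.2
grip_force: 0.0
```

Request:
{"name": "servo_tool", "arguments": {
  "commands": "0.355 -0.283 0 0 0 0;0.355 -0.283 0 0 0 0;0.355 -0.283 0 0 0 0;0 0 0.4 0 0 0;0 0 0.4 0 0 0"
}}

```text
clock: 20.85
ee_pos: [463.4, -232.3, 112.3]
ee_rot: [[-0.978, -0.208, 0.002], [-0.208, 0.978, -0.001], [-0.001, -0.001, -1.0]]
force: [0.1, 0.1, -0.8]
opening: 51.2
grip_force: 0.0
```

Request:
{"name": "servo_tool", "arguments": {
  "commands": "0 0 0.4 0 0 0;0 0 0.4 0 0 0;0 0 0 0 0 0"
}}

```text
clock: 21.15
ee_pos: [461.9, -230.9, 70.2]
ee_rot: [[-0.978, -0.209, -0.003], [-0.209, 0.978, 0.002], [0.003, 0.002, -1.0]]
force: [0.1, -0.2, 0.2]
opening: 51.2
grip_force: 0.0
```

```bash
python3 -c "
from h import *
to([463.3,-231.3,25],101.8)
im=snap('side','s8.png')
cv2.imwrite('pics/z8.png',cv2.resize(cv2.cvtColor(im[250:400,240:420],cv2.COLOR_RGB2BGR),None,fx=4,fy=4,interpolation=cv2.INTER_CUBIC))"
```

```text
t21.1 pos [ 461.9 -230.9   70.2] yaw 102.1 open 51.2 F [ 0.1 -0.2  0.2] q [-27.  19. -17.  54.   0. -39.]
shift units [-0.029 -0.016  0.905]
turn units [ 0.016 -0.02   0.036]
```

View pics/z8.png

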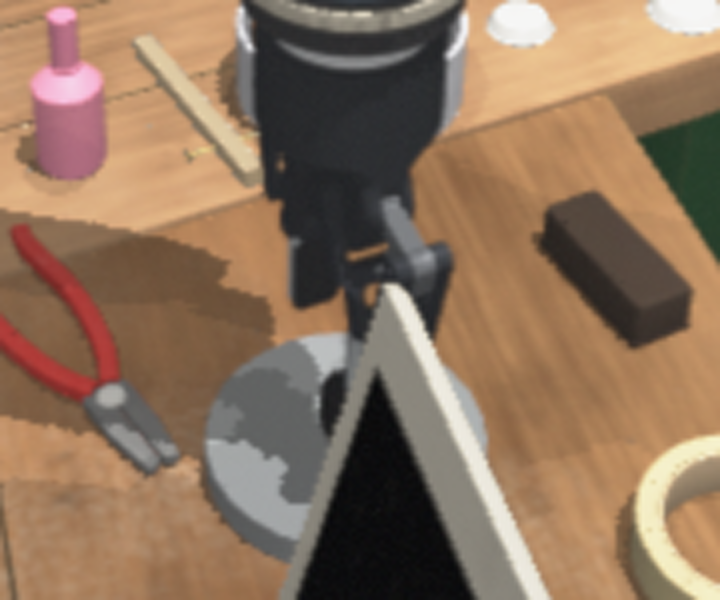

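The gripper is over the knob and clear of the laptop lid. Descending and gripping.

Request:
{"name": "servo_tool", "arguments": {
  "commands": "-0.02 -0.01 0.22 0 0 0;0 0 0.22 0 0 0;0 0 0.22 0 0 0;0 0 0.2 0 0 0;0 0 0 0 0 0"
}}

```text
clock: 21.7
ee_pos: [463.3, -232.1, 27.5]
ee_rot: [[-0.978, -0.209, -0.002], [-0.209, 0.978, 0.001], [0.002, 0.001, -1.0]]
force: [-0.4, 0.0, 0.2]
opening: 51.5
grip_force: 0.0
```

Request:
{"name": "servo_tool", "arguments": {
  "commands": "0 0 0 0 0 0;0 0 0 0 0 0;0 0 0 0 0 0;0 0 0 0 0 0;0 0 0 0 0 0",
  "claw": -1,
  "force": 40
}}

```text
clock: 22.2
ee_pos: [464.6, -232.7, 29.6]
ee_rot: [[-0.978, -0.209, 0.001], [-0.209, 0.978, -0.0], [-0.001, -0.001, -1.0]]
force: [-1.4, 0.6, 5.9]
opening: 22.3
grip_force: 39.3
```

Request:
{"name": "servo_tool", "arguments": {
  "commands": "0 0 0 0 0 0;0 0 0 0 0 0;0 0 -0.1 0 0 0;0 0 -0.2 0 0 0;0 0 0 0 0 0"
}}

```text
clock: 22.7
ee_pos: [465.1, -233.0, 45.6]
ee_rot: [[-0.978, -0.209, 0.002], [-0.209, 0.978, -0.001], [-0.002, -0.001, -1.0]]
force: [0.8, 1.0, -1.3]
opening: 22.5
grip_force: 39.2
```

Request:
{"name": "servo_tool", "arguments": {
  "commands": "0 0 -0.5 0 0 0;0 0 -0.5 0 0 0;0 0 -0.5 0 0 0;0 0 -0.5 0 0 0;0 0 -0.5 0 0 0"
}}

```text
clock: 23.2
ee_pos: [464.2, -232.5, 170.3]
ee_rot: [[-0.978, -0.209, 0.0], [-0.209, 0.978, -0.0], [-0.0, -0.0, -1.0]]
force: [1.0, -0.5, -1.3]
opening: 22.3
grip_force: 39.4
```

```bash
python3 -c "
from h import *
to([532.5,35.8,165],101.8)
im=snap('side','s9.png')
cv2.imwrite('pics/z9.png',cv2.resize(cv2.cvtColor(im[200:360,220:420],cv2.COLOR_RGB2BGR),None,fx=3,fy=3,interpolation=cv2.INTER_CUBIC))"
```

```text
t23.2 pos [ 464.2 -232.5  170.3] yaw 102.0 open 22.3 F [ 1.  -0.5 -1.3] q [-27.  15.  -7.  68.  -0. -39.]
shift units [-2.455  4.963  0.105]
turn units [-0.002  0.002  0.03 ]
```

Request:
{"name": "servo_tool", "arguments": {
  "commands": "-0.1637 0.331 0 0 0 0;-0.1637 0.331 0 0 0 0;-0.1637 0.331 0 0 0 0;-0.1637 0.331 0 0 0 0;-0.1637 0.331 0 0 0 0"
}}

```text
clock: 23.75
ee_pos: [487.2, -142.4, 169.1]
ee_rot: [[-0.978, -0.209, 0.0], [-0.209, 0.978, -0.0], [-0.0, -0.0, -1.0]]
force: [-0.3, 0.3, -1.0]
opening: 22.2
grip_force: 39.5
```

Request:
{"name": "servo_tool", "arguments": {
  "commands": "-0.1637 0.331 0 0 0 0;-0.1637 0.331 0 0 0 0;-0.1637 0.331 0 0 0 0;-0.1637 0.331 0 0 0 0;-0.1637 0.331 0 0 0 0"
}}

```text
clock: 24.25
ee_pos: [509.9, -52.9, 169.1]
ee_rot: [[-0.978, -0.209, 0.0], [-0.209, 0.978, -0.0], [-0.0, -0.0, -1.0]]
force: [-0.1, 0.3, -0.9]
opening: 22.1
grip_force: 39.5
```

Request:
{"name": "servo_tool", "arguments": {
  "commands": "-0.1637 0.331 0 0 0 0;-0.1637 0.331 0 0 0 0;-0.1637 0.331 0 0 0 0;-0.1637 0.331 0 0 0 0;-0.1637 0.331 0 0 0 0"
}}

```text
clock: 24.75
ee_pos: [532.7, 36.6, 169.0]
ee_rot: [[-0.978, -0.209, 0.0], [-0.209, 0.978, -0.0], [-0.0, -0.0, -1.0]]
force: [-0.4, -0.5, -0.7]
opening: 22.1
grip_force: 39.5
```

Request:
{"name": "servo_tool", "arguments": {
  "commands": "0 0 0.15 0 0 0;0 0 0.15 0 0 0;0 0 0 0 0 0"
}}

```text
clock: 25.05
ee_pos: [531.7, 35.3, 152.7]
ee_rot: [[-0.978, -0.208, -0.002], [-0.208, 0.978, -0.0], [0.002, 0.0, -1.0]]
force: [0.1, -0.2, -1.4]
opening: 22.5
grip_force: 39.5
```

```bash
python3 -c "
from h import *
to([532.5,35.8,118],101.8)
im=snap('side','s10.png'); z=r.read_state()['ee_pos'][2]
for b in r.boxes_of('side','cover_knob'): print(b)
for sp in r.spot_point('side','cover_knob'): print(sp)
T=np.linspace(0,6.28,60)
q=np.array([proj('side',[531.7+63*np.cos(t),35.8+63*np.sin(t),zz]) for t in T for zz in (z-29,z-11)]); print('expected outline',q.min(0),q.max(0))
"
```

```text
t25.1 pos [531.7  35.3 152.7] yaw 102.0 open 22.5 F [ 0.1 -0.2 -1.4] q [ 4. 18. -6. 66. -0. -8.]
shift units [-0.02   0.007  0.694]
turn units [ 0.    -0.014  0.028]
{'rect': [300.1, 207.9, 355.3, 243.0], 'conf': 0.84}
{'uv': [327.7, 214.5], 'conf': 0.84}
expected outline [298.10272472 204.60856796] [357.17105467 242.27386525]
```

Request:
{"name": "servo_tool", "arguments": {
  "commands": "-0.03 0 0.1 0 0 0;0 0 0.12 0 0 0;0 0 0.12 0 0 0;0 0 0.12 0 0 0;0 0 0 0 0 0"
}}

```text
clock: 25.7
ee_pos: [533.4, 36.1, 130.0]
ee_rot: [[-0.978, -0.209, -0.001], [-0.209, 0.978, -0.0], [0.001, 0.0, -1.0]]
force: [-0.6, -0.1, -1.1]
opening: 22.2
grip_force: 39.5
```

Request:
{"name": "servo_tool", "arguments": {
  "commands": "0 0 0.05 0 0 0;0 0 0.05 0 0 0;0 0 0 0 0 0"
}}

```text
clock: 26.0
ee_pos: [533.9, 36.2, 125.8]
ee_rot: [[-0.978, -0.209, -0.0], [-0.209, 0.978, -0.0], [0.0, 0.0, -1.0]]
force: [0.4, 0.3, -1.5]
opening: 22.3
grip_force: 39.5
```

Request:
{"name": "servo_tool", "arguments": {
  "commands": "0.02 0 0.05 0 0 0;0 0 0.04 0 0 0;0 0 0.03 0 0 0;0 0 0 0 0 0"
}}

```text
clock: 26.4
ee_pos: [532.9, 35.9, 119.8]
ee_rot: [[-0.978, -0.209, -0.0], [-0.209, 0.978, -0.0], [0.0, 0.0, -1.0]]
force: [0.1, 0.1, -1.9]
opening: 22.5
grip_force: 39.5
```

Request:
{"name": "servo_tool", "arguments": {
  "commands": "0 0 0.02 0 0 0;0 0 0 0 0 0"
}}

```text
clock: 26.6
ee_pos: [533.0, 36.0, 119.0]
ee_rot: [[-0.978, -0.209, -0.0], [-0.209, 0.978, 0.0], [0.0, 0.0, -1.0]]
force: [0.6, 0.5, -0.7]
opening: 22.1
grip_force: 39.5
```

Request:
{"name": "servo_tool", "arguments": {
  "commands": "0 0 0.02 0 0 0;0 0 0 0 0 0"
}}

```text
clock: 26.8
ee_pos: [533.0, 35.9, 118.0]
ee_rot: [[-0.978, -0.209, -0.0], [-0.209, 0.978, -0.0], [0.0, -0.0, -1.0]]
force: [0.6, -0.3, -1.2]
opening: 22.4
grip_force: 39.5
```

Request:
{"name": "servo_tool", "arguments": {
  "commands": "0 0 0.015 0 0 0;0 0 0 0 0 0"
}}

```text
clock: 27.0
ee_pos: [533.2, 35.9, 117.6]
ee_rot: [[-0.978, -0.209, 0.001], [-0.209, 0.978, 0.0], [-0.001, -0.0, -1.0]]
force: [-2.2, 0.2, 4.0]
opening: 22.3
grip_force: 40.0
```

Seated at the expected height (117.6). Releasing and withdrawing.

Request:
{"name": "servo_tool", "arguments": {
  "commands": "0 0 0 0 0 0;0 0 0 0 0 0;0 0 0 0 0 0;0 0 0 0 0 0;0 0 0 0 0 0",
  "claw": 0.1
}}

```text
clock: 27.5
ee_pos: [533.0, 35.9, 117.3]
ee_rot: [[-0.978, -0.209, -0.0], [-0.209, 0.978, -0.0], [0.0, 0.0, -1.0]]
force: [-0.0, -0.8, -0.4]
opening: 47.1
grip_force: 0.0
```

Request:
{"name": "servo_tool", "arguments": {
  "commands": "0 0 -0.1 0 0 0;0 0 -0.2 0 0 0;0 0 -0.3 0 0 0;0 0 -0.4 0 0 0;0 0 -0.4 0 0 0"
}}

```text
clock: 28.0
ee_pos: [533.0, 35.9, 188.9]
ee_rot: [[-0.978, -0.209, 0.0], [-0.209, 0.978, 0.0], [-0.0, -0.0, -1.0]]
force: [-0.6, 0.3, -0.1]
opening: 46.9
grip_force: 0.0
```

Request:
{"name": "servo_tool", "arguments": {
  "commands": "0.3 0.5 -0.4 0 0 0;0.3 0.5 0 0 0 0;0.3 0.5 0 0 0 0;0.3 0.5 0 0 0 0;0.3 0.5 0 0 0 0"
}}

```text
clock: 28.5
ee_pos: [432.9, 143.3, 208.3]
ee_rot: [[-0.978, -0.208, 0.001], [-0.208, 0.978, 0.0], [-0.001, 0.0, -1.0]]
force: [0.6, 0.7, -0.4]
opening: 46.5
grip_force: 0.0
```

```bash
python3 -c "
from h import *
np.set_printoptions(precision=1,suppress=True)
to([532,36,200])
for k in ('top','side'):
    im=snap(k,k+'11.png')
    for sp in r.spot_point(k,'cover_knob'): print(k,sp['conf'],np.array(sp['uv']),atz(k,sp['uv'],124))
    for b in r.boxes_of(k,'cover_knob'): print(b['conf'],np.array(b['rect']))
    print('expect',proj(k,[531.7,35.8,124]))
    T=np.linspace(0,6.28,60)
    q=np.array([[*proj(k,[531.7+63*np.cos(t),35.8+63*np.sin(t),zz])] for t in T for zz in (88,106)]+[[*proj(k,[531.7,35.8,136])]]); print(q.min(0),q.max(0))
"
```

```text
t28.5 pos [432.9 143.3 208.3] yaw 102.0 open 46.5 F [ 0.6  0.7 -0.4] q [ 18.   7. -11.  71.   0.   6.]
shift units [-1.5 -2.5  0.2]
top 0.72 [354.  220.5] [532.9  32.8 124. ]
0.74 [330.4 194.1 387.1 249.3]
expect [352.7 221. ]
[324.4 194.6] [380.4 250.7]
side 0.78 [328.5 227.1] [533.1  31.9 124. ]
0.75 [300.9 221.9 354.7 259.2]
expect [327.4 226.2]
[298.3 218.5] [356.2 256.8]
```

The box and the point disagree in the top view, so I'm checking with a direct fit.

```bash
python3 -c "
from h import *
im=cv2.cvtColor(cv2.imread('pics/top11.png'),cv2.COLOR_BGR2RGB)
print([(uv,a,atz('top',uv,132)) for uv,a in caps(im,(338,205,372,240),60)])
c=im[180:265,310:400].astype(int); m=((c.max(2)-c.min(2)<25)&(c.max(2)>70)).astype(np.uint8); m=cv2.morphologyEx(m,cv2.MORPH_OPEN,np.ones((5,5)))
ct,_=cv2.findContours(m,0,2); e=cv2.fitEllipse(cv2.convexHull(max(ct,key=cv2.contourArea))); print(e,atz('top',np.array(e[0])+[310,180],104))
im=cv2.cvtColor(cv2.imread('pics/side11.png'),cv2.COLOR_BGR2RGB)
print([(uv,a,proj('side',[532,36,124])) for uv,a in caps(im,(310,205,345,245),45)])"
```

```text
[(array([353.02316054, 220.7256689 ]), np.float64(93.4375), array([531.21897261,  35.32442574, 132.        ]))]
((43.497215270996094, 42.18660354614258), (54.13667297363281, 57.10302734375), 148.74676513671875) [531.91355077  33.22191842 104.        ]
[(array([328.14911168, 227.48357304]), np.float64(110.8125), array([327.54254755, 226.17861489]))]
```

The knob is at (531.2,35.3), centred on the stand and level at the seated height. Handing in.

```bash
python3 -c "
from h import *
print(r.sign_off())"
```

```text
the job is handed in; nothing more can be done
None
```

I handed the job in at about 28.7 s of the 72 s allowed, and the sign-off gave no verdict: all seven bottles stood in the stand, and by the last pictures the released cover sat level on their caps, about 1 to 3 mm off centre.

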